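# Turn the dispenser cap and tip out the grinding balls

### The arm

A 7-joint arm with a two-finger parallel gripper is mounted at the origin on the work surface. World frame = base frame: x ahead of the robot, y to its left, z up, the work surface at z = 0. Lengths are in m, angles in rad, forces in N, time in s.
With the tool pointing down it reaches from about 0.35 to 0.9 m from the base axis. Payload 19.9 kg.
Tool frame: the origin (TCP) lies midway between the tips of the shut fingers; the grasp point (between the pads) lies 19 mm behind it; z points along the fingers, x is the direction in which the jaws open and shut, and the axes are right-handed (so a half turn about z gives the same grasp; the last joint's range is limited). The gripper opens to 94 mm and grips with 3 to 60 N. Pads are 16 mm wide; open, the fingers measure 119 mm over their backs; the gripper's body (75 mm by 177 mm) begins 78 mm behind the grasp point.
Start: joints at [1.254, 0.417, -0.01, 1.614, 0.005, 1.111, -0.053], TCP at [0.17, -0.601, 0.205] pointing down, gripper open.
Joint ranges: [-2.81, 2.81], [-0.39, 2.02], [-1.27, 1.25], [0.06, 2.57], [-1.19, 4.33], [0.19, 2], [-2.82, 2.82]. Speed limits (rad/s): [1.89, 1.89, 2.39, 2.39, 3.01, 3.01, 3.01].

### API

Orientations are given as [roll, pitch, yaw] about the fixed x, y, z axes, in that order (R = Rz(yaw) Ry(pitch) Rx(roll)).
In Python, from cell import * gives the robot as it stands.
- The arm moves only by the shell command python3 -m pendant 'ROWS' [FORCE]. ROWS is JSON, one flat list of numbers, 7 for each row, row after row: the closure, from 0 (fully open) to 1 (shut), then the shift along the world's x, y, z in m, then the turn, a rotation vector about the world's x, y, z in degrees. A call has 1 to 10 rows; each row shifts and turns the commanded pose from where the row before left it; what a row does not reach is not made up. A row lasts 1/12 s, in which the tool goes at most 41.7 mm and 7.16 degrees, less where a joint would pass 70% of its speed; a pose out of reach is approached as far as the arm can. A call is refused whole if a number of a shift passes 0.0417 or a number of a turn 7.16, either way. A call with a gripper value outside its range is refused whole. The fingers move at their own pace and stop on an object; FORCE is the grip in N (left out, the last holds). Time passes only in rows, so rows that do not move let the fingers close. It gives the time, the measured TCP pose, the force and the opening at its end, in the units of the state.
- observe(): the state, without advancing time (a new reading comes with each control period).
- capture(name): name is "scene" or "top" or "wrist"; returns the picture (420x560x3 uint8, red, green, blue); there is no depth.
- calibration(name): a dict with "intrinsics" (3x3 intrinsics, pixels), "R" (3x3) and "t" (3): a world point X has camera coordinates R X + t. Camera axes: x right, y down, z forward; pixel columns grow to the right and rows downward; lengths in m; the calibration is good to about 2 mm. The wrist camera is an equidistant fisheye: a pixel r from the principal point sees the ray r / f radians off the axis. A picture is of the moment at which its call begins: read the wrist's pose just before it. calibration takes no time and is no camera call; for the wrist camera it gives the pose at the moment of the call.
- hand_in(): hands the job in, once; it reports no verdict.
The state is a dict: "t": time; "qpos": joint angles; "dq": joint speeds; "effort": joint torques, N m; "ee_pos": TCP position; "tool_rot": TCP orientation; "contact_force": force on the tool from outside, world axes, zero at the start; "torque": the same for the moment, N m; "grip_width": finger opening in m.
Only numpy, scipy, OpenCV 4.12 (cv2) and the standard library are available. Lean on these libraries where they do the work, as an engineer would, in place of code of your own. Each camera call takes 0.05 s, during which the arm holds its last target.

### The job

Turn the blue cap of the leaning jar anticlockwise (seen facing the cap) until its large hole stands squarely over the port at the orange pointer, then tip the jar towards the tray with its red lever so that all four white balls run out into the tray. Swing the lever back until the jar is fully home again, leave the cap with the large hole at the port, let go, and do not knock over or shove the beaker and the amber bottle.

Things in the scene. Friction and masses are not known exactly. Their poses are not given: they have to be found in the camera images.
- cap (a joint): angle (rad) of the blue cap about the jar's axis, 0 to 3.8 with a stop at each end; grows anticlockwise as seen facing the cap. The large hole is over the port at 3.3; starts between 0.1 and 1.3. Stays where left (friction 0.15 N m, no detents), so it can be turned in swings with regrasps. Disc 6 mm thick, 117 mm diameter
- cap_grip (a point): on the cap's axis in the white hexagonal hub: 40 mm across flats, 46 over corners, 36 mm tall above the blue disc; the point is 21 mm above the disc and 15 mm below the hub's end. z axis: the cap's axis, out of the jar, leaning 35 degrees from vertical to the tray side (stand's -x) when home. Turns with the cap: x is square to a pair of flats; the other pairs at 60 and 120 degrees
- large_hole (a point): centre of the large hole in the outer face of the cap disc, 38 mm from the cap's axis: an open window about 45 mm wide, open at the rim, with orange edges; an orange line on the hub's end points to it. The other hole groups are too small for the balls
- port (a point): centre of the window in the jar's mouth plate under the cap, 38 mm from the jar's axis, on the tray side, marked by the orange pointer on the jar's rim. Given at the level of the cap's outer face: large_hole coincides with it when aligned. It moves with the jar
- jar (a joint): tipping angle (rad) of the jar about its level axle: 0 = home (leaning 35 degrees to the tray, against a stop), growing as the mouth tips down to the tray (stand's -x), stop at 1.5 (mouth 31 degrees below level). Stays where left (friction 0.6 N m). With the large hole at the port the balls run out from about 1.1 on, within a second or two
- pivot (a point): centre of the clear jar (120 mm diameter, 116 mm long) on its axle, 170 mm above the table. Axes of the stand: x away from the tray, z up, y along the axle to the lever's side; tipping turns the jar about -y. White uprights 193 mm tall either side, outer faces 80 mm from here
- lever_grip (a point): middle of the red round lever handle: 18 mm diameter, parallel to the axle, free from 112 to 181 mm along y from the pivot (this point at 148), 110 mm from the axle. At home it leans 30 degrees back from vertical (stand's +x), fully tipped 56 degrees to the tray side. It may be pinched from above and led along its arc, turning in the fingers
- tray (a point): centre of the inner floor of the dark catch tray in front of the jar, 13 mm above the table; axes as the stand's. Inside 220 mm (x) by 170 mm (y), walls 40 mm high; its centre is 125 mm from the pivot towards -x
- ball0_center (a point): white ceramic grinding ball, 20 mm diameter, about 25 g; the point is its centre. It starts inside the jar, low down on the jar's floor
- ball1_center (a point): white ceramic grinding ball, 20 mm diameter, about 25 g; the point is its centre. It starts inside the jar, low down on the jar's floor
- ball2_center (a point): white ceramic grinding ball, 20 mm diameter, about 25 g; the point is its centre. It starts inside the jar, low down on the jar's floor
- ball3_center (a point): white ceramic grinding ball, 20 mm diameter, about 25 g; the point is its centre. It starts inside the jar, low down on the jar's floor
- beaker: glass beaker, 66 mm diameter, 85 mm tall, standing beside the tray on the side away from the lever; origin at the centre of its underside. Leave alone
- reagent: amber bottle with blue cap, 60 mm diameter, 130 mm tall, standing beside the stand on the side away from the lever; origin at the centre of its underside. Leave alone

How it is judged:
By the outcome, as a careful person would: the job done as asked, in the order asked, and still so for the second after the job is handed in, with the robot touching nothing.
It also fails if it takes over 58 s, if anything falls off the work surface, if the arm or the gripper's body presses on something with over 40 N, if the wrist force passes 120 N, or if a joint passes its speed limit or range.

## Working session

There is one attempt and no reset: what is moved stays moved. The work goes in short steps, Python scripts to look and compute and a shell command to move; the robot and the scene stay as the last step left them, time stands still between calls to the robot, and variables do not carry over. Pictures are saved under pics/ and viewed, and the job is handed in when it is done.

```bash
mkdir -p pics; ls
python3 - <<'E'
from cell import *
import cv2
s=observe(); print(s)
for n in ["scene","top","wrist"]:
    c=calibration(n); print(n,c)
    im=capture(n); cv2.imwrite(f"pics/{n}0.png",im[:,:,::-1])
E
```

```text
pics
{'t': 0.0, 'qpos': array([ 1.25353497,  0.4179546 , -0.01028928,  1.61413521,  0.00471029,
        1.11067711, -0.05302116]), 'dq': array([-0.00072928,  0.00025351,  0.00043578, -0.00194717, -0.00274151,
        0.00109637, -0.00104447]), 'effort': array([-6.19118855e-04, -8.51231718e+01,  6.38980474e-01, -4.25988221e+01,
       -4.87983786e-02,  1.85235206e-02,  1.11451018e-04]), 'ee_pos': array([ 0.1700574 , -0.60105615,  0.20485381]), 'tool_rot': array([ 3.14149002e+00,  1.14646590e-03, -1.29505608e+00]), 'contact_force': array([ 0.88059547, -0.85924307, -0.22205484]), 'torque': array([ 0.02470187, -0.00953173,  0.03145143]), 'grip_width': 0.09411093528720761}
scene {'intrinsics': array([[440.77224751,   0.        , 276.41756756],
       [  0.        , 440.77224751, 217.56396821],
       [  0.        ,   0.        ,   1.        ]]), 'R': array([[-0.66773531,  0.74438283,  0.004875  ],
       [ 0.49805504,  0.45161935, -0.74025748],
       [-0.5532366 , -0.49186804, -0.6723058 ]]), 't': array([ 0.38477631, -0.13510668,  1.13858402])}
top {'intrinsics': array([[406.59986282,   0.        , 284.63135204],
       [  0.        , 406.59986282, 211.26379029],
       [  0.        ,   0.        ,   1.        ]]), 'R': array([[-0.01401931, -0.99989671,  0.00316717],
       [-0.99745328,  0.01376338, -0.06998224],
       [ 0.06993142, -0.00414021, -0.99754321]]), 't': array([-0.02847405,  0.55752931,  0.91233835])}
wrist {'intrinsics': array([[325.1922621 ,   0.        , 277.21586751],
       [  0.        , 325.1922621 , 206.79818753],
       [  0.        ,   0.        ,   1.        ]]), 'R': array([[ 0.27131236, -0.96248879, -0.00222037],
       [-0.93316162, -0.26360918,  0.24437592],
       [-0.23579439, -0.06423024, -0.96967803]]), 't': array([-0.62377385, -0.02405912,  0.39083174])}
```

View pics/scene0.png

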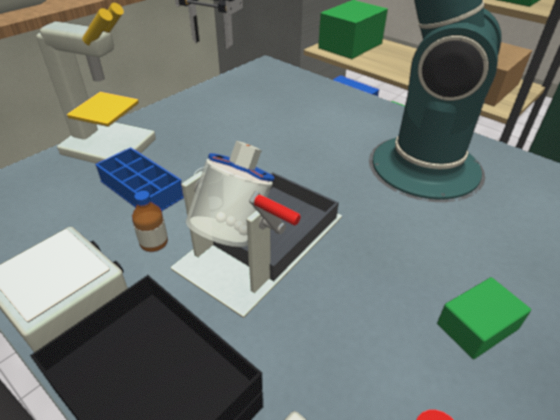

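View pics/top0.png

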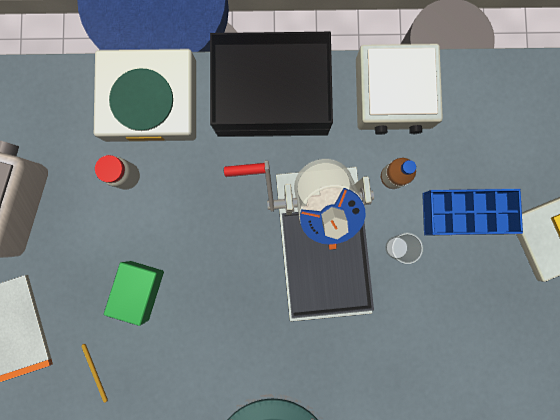

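View pics/wrist0.png

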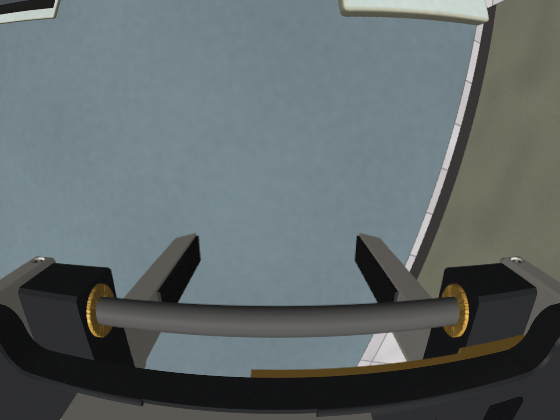

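The top view shows the stand roughly aligned with the world axes, with the tray towards the robot, the lever at about (245,170) and the cap at about (333,215). I'll enlarge it to read points.

Run:
```python
import cv2
im=cv2.imread("pics/top0.png"); c=im[145:325,210:440]; cv2.imwrite("pics/topc.png",cv2.resize(c[:130],None,fx=3.4,fy=3.4,interpolation=cv2.INTER_CUBIC))
im=cv2.imread("pics/scene0.png"); c=im[130:320,165:345]; cv2.imwrite("pics/scenec.png",cv2.resize(c,None,fx=3.1,fy=3.1,interpolation=cv2.INTER_CUBIC))
```

```text
(no output)
```

View pics/topc.png

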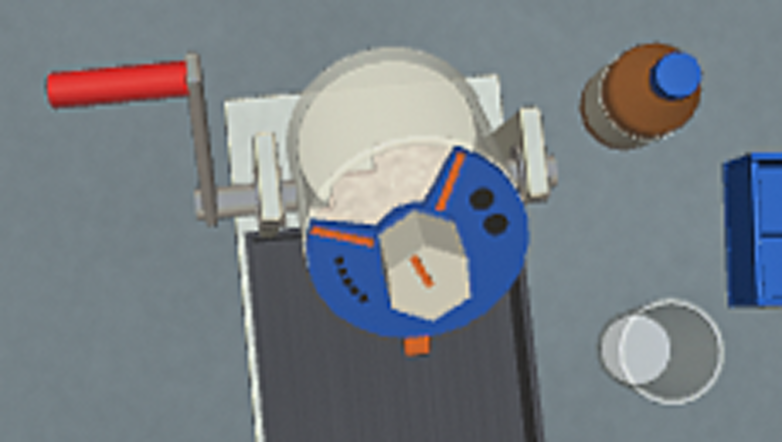

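View pics/scenec.png

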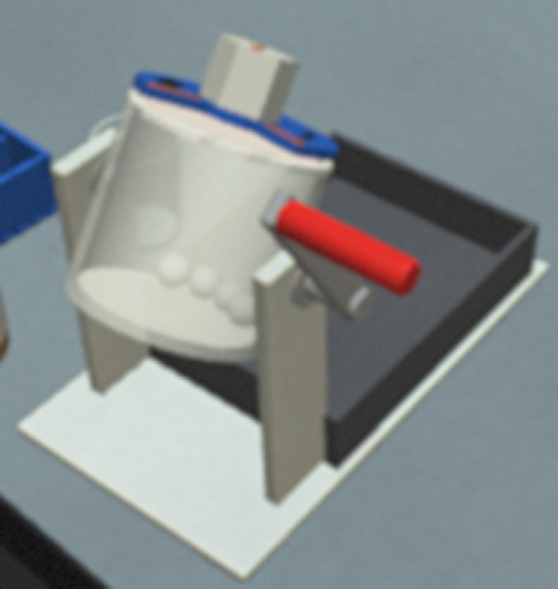

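```bash
cat > h.py <<'E'
import numpy as np
from scipy.optimize import least_squares
from scipy.spatial.transform import Rotation as Rn
from cell import *
def proj(n,X,c=None):
    c=c or calibration(n); p=c["R"]@X+c["t"]; K=c["intrinsics"]
    return np.array([K[0,0]*p[0]/p[2]+K[0,2],K[1,1]*p[1]/p[2]+K[1,2]])
def stand(px,py,yaw): return np.array([px,py,.170]),Rn.from_euler('z',yaw).as_matrix()
def capframe(th,tip=0):  # axes in stand; x toward hole
    a=np.radians(35)+tip
    z=np.array([-np.sin(a),0,np.cos(a)]); port=np.array([-np.cos(a),0,-np.sin(a)])
    y=np.cross(z,port); d=th-3.3
    x=np.cos(d)*port+np.sin(d)*y
    return np.stack([x,np.cross(z,x),z],1)
E
cat > fit.py <<'E'
from h import *
T=lambda x,y:np.array([x/3.4+210,y/3.4+145]); S=lambda x,y:np.array([x/3.1+165,y/3.1+130])
ct,cs=calibration("top"),calibration("scene")
L=lambda y:np.array([.055,y,.0953])
def pts(p):
    o,R=stand(*p[:3]); h,th,r2,b,b2=p[3:8]
    C=capframe(th); z=C[:,2]; 
    e=lambda r,a:z*h+C@np.array([r*np.cos(a),r*np.sin(a),0])
    f=lambda v:o+R@v
    hub=f(z*(h+.036))
    pd=capframe(3.3)[:,0]
    return [("top",f(L(.181)),T(49,90)),("top",f(L(.112)),T(188,79)),
    ("scene",f(L(.181)),S(407,277)),("scene",f(L(.112)),S(286,216)),
    ("top",hub,T(427,275)),("scene",hub,S(257,49)),
    ("top",f(np.array([0,.076,.023])),T(265,185)),("top",f(np.array([0,-.076,.023])),T(534,155)),
    ("top",e and f(e(.0585,b)),T(311,230)),("top",f(e(.0585,-b)),T(461,153)),
    ("top",f(e(r2,b2)),T(374,243)),("top",f(e(r2,-b2)),T(441,209)),
    ]
def res(p): return np.concatenate([proj(n,X,ct if n=="top" else cs)-u for n,X,u in pts(p)])
s=least_squares(res,[.55,-.1,0,.07,.7,.025,.6,.6],loss="soft_l1")
print(s.x.round(4),np.degrees(s.x[2]))
for (n,X,u),r in zip(pts(s.x),res(s.x).reshape(-1,2)): print(n,X.round(3),u.round(1),r.round(1))
np.save("p.npy",s.x)
E
python3 fit.py
```

```text
[ 0.5709 -0.1182  0.0844  0.0646  0.6232  0.0223  0.883   1.0838] 4.837057467479555
top [0.61  0.067 0.265] [224.4 171.5] [-0.4 -0.8]
top [ 0.616 -0.002  0.265] [265.3 168.2] [-0.8 -1.5]
scene [0.61  0.067 0.265] [296.3 219.4] [1.2 0.2]
scene [ 0.616 -0.002  0.265] [257.3 199.7] [ 0.  -0.2]
top [ 0.513 -0.123  0.252] [335.6 225.9] [0.5 0.6]
scene [ 0.513 -0.123  0.252] [247.9 145.8] [-0.1 -0.3]
top [ 0.564 -0.043  0.193] [287.9 199.4] [0.3 1.4]
top [ 0.577 -0.194  0.193] [367.1 190.6] [2.  2.3]
top [ 0.54  -0.064  0.23 ] [301.5 212.6] [-0.9 -0.1]
top [ 0.58  -0.141  0.254] [345.6 190. ] [ 0.3 -2.1]
top [ 0.532 -0.099  0.223] [320.  216.5] [0.3 0.1]
top [ 0.55  -0.133  0.233] [339.7 206.5] [ 0.1 -0.4]
```

Run:
```python
from h import *
import cv2
p=np.load("p.npy"); o,R=stand(*p[:3]); h,th=p[3:5]; C=capframe(th)
outs=[]
for n,(x0,y0,x1,y1) in {"top":(280,170,390,260),"scene":(200,130,310,220)}.items():
    im=cv2.imread(f"pics/{n}0.png"); k=4
    c=cv2.resize(im[y0:y1,x0:x1],None,fx=k,fy=k,interpolation=cv2.INTER_CUBIC)
    P=lambda v:tuple(int(t) for t in ((proj(n,o+R@v)-[x0,y0])*k))
    q=lambda r,a,z:C@np.array([r*np.cos(a),r*np.sin(a),z])
    for z in (h,h+.036):
        for j in range(6): cv2.line(c,P(q(.023,np.pi/6+j*np.pi/3,z)),P(q(.023,np.pi/6+(j+1)*np.pi/3,z)),(0,255,0),1)
    for j in range(60): cv2.circle(c,P(q(.0585,j*np.pi/30,h)),1,(0,255,255),-1)
    cv2.line(c,P(q(0,0,h)),P(q(.0585,0,h)),(255,0,255),1); outs.append(c)
cv2.imwrite("pics/ov.png",cv2.resize(np.hstack(outs),None,fx=.9,fy=.9))
```

```text
(no output)
```

View pics/ov.png

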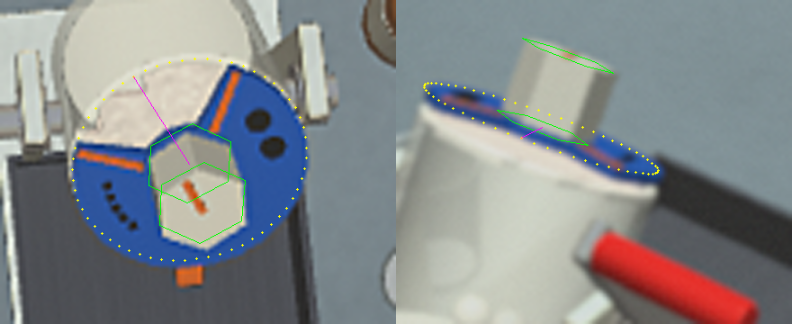

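```bash
cat >> h.py <<'E'
def fr():
    p=np.load("p.npy"); o,R=stand(*p[:3]); return o,R,p[3],p[4]
def captool(d,s,tip=0):
    """tool pose with TCP s above disc outer face, tool x at cap-angle d (rad, 0=port dir)"""
    o,R,h,_=fr(); C=R@capframe(3.3+d,tip); z=C[:,2]
    x=C[:,0]; return o+z*(h+s), np.stack([x,np.cross(-z,x),-z],1)
def diff(pos,Rg,s=None):
    s=s or observe(); R0=Rn.from_euler('xyz',s["tool_rot"]).as_matrix()
    w=Rn.from_matrix(Rg@R0.T).as_rotvec(degrees=True)
    d=pos-s["ee_pos"]; n=max(np.linalg.norm(d)/.040,np.linalg.norm(w)/7)
    print("shift",d.round(4),"rotvec",w.round(2),"|w|",np.linalg.norm(w).round(1),"rows>=",round(n,2))
E
python3 - <<'E'
from h import *
th=fr()[3]
for off in (-93.4,-33.4):
    print(off); diff(*captool(np.radians(180+off),.036+.07))
    print(captool(np.radians(180+off),.036+.07))
def tp(u,z):
    c=calibration("top");K=c["intrinsics"];r=c["R"].T@np.linalg.inv(K)@[*u,1];C=-c["R"].T@c["t"];return C+r*(z-C[2])/r[2]
print(tp((405,250),.0),tp((396,172),0))
E
```

```text
-93.4
shift [0.3033 0.4746 0.1047] rotvec [  7.26 -34.33 -13.93] |w| 37.8 rows>= 14.32
(array([ 0.47338889, -0.12649829,  0.30971664]), array([[ 0.03576599, -0.8197988 ,  0.57153366],
       [-0.99878108, -0.00985608,  0.0483653 ],
       [-0.03401674, -0.57256684, -0.81915204]]))
-33.4
shift [0.3033 0.4746 0.1047] rotvec [-11.12 -34.2   44.16] |w| 57.0 rows>= 14.32
(array([ 0.47338889, -0.12649829,  0.30971664]), array([[ 0.72784958, -0.37892514,  0.57153366],
       [-0.49085493, -0.86989783,  0.0483653 ],
       [ 0.47884906, -0.31574278, -0.81915204]]))
[ 0.46424038 -0.31509797  0.        ] [ 0.64764117 -0.30022175  0.        ]
```

```bash
python3 -m pendant '[0,0.019,0.0297,0.015,0.45,-2.15,-0.87,0,0.019,0.0297,0.015,0.45,-2.15,-0.87,0,0.019,0.0297,0.015,0.45,-2.15,-0.87,0,0.019,0.0297,0.015,0.45,-2.15,-0.87,0,0.019,0.0297,0.015,0.45,-2.15,-0.87,0,0.019,0.0297,0.015,0.45,-2.15,-0.87,0,0.019,0.0297,0.0015,0.45,-2.15,-0.87,0,0.019,0.0297,0.0015,0.45,-2.15,-0.87]'
python3 -m pendant '[0,0.019,0.0297,0.0015,0.45,-2.15,-0.87,0,0.019,0.0297,0.0015,0.45,-2.15,-0.87,0,0.019,0.0297,0.0015,0.45,-2.15,-0.87,0,0.019,0.0297,0.0015,0.45,-2.15,-0.87,0,0.019,0.0297,0.0015,0.45,-2.15,-0.87,0,0.019,0.0297,0.0015,0.45,-2.15,-0.87,0,0.019,0.0297,0.0015,0.45,-2.15,-0.87,0,0.019,0.0297,0.0015,0.45,-2.15,-0.87,0,0,0,0,0,0,0]'
python3 - <<'E'
from h import *
import cv2
s=observe(); print(s["t"],s["qpos"].round(2)); c=calibration("wrist")
diff(*captool(np.radians(180-93.4),.036+.07)); diff(*captool(np.radians(180-93.4),.005))
im=capture("wrist"); cv2.imwrite("pics/w1.png",im[:,:,::-1])
E
```

```text
t: 0.82
ee_pos: [0.323, -0.3625, 0.2992]
tool_rot: [-2.833, -0.003, -1.419]
contact_force: [1.3, -0.9, -0.1]
grip_width: 0.0938
t: 1.57
ee_pos: [0.4755, -0.121, 0.3103]
tool_rot: [-2.529, 0.032, -1.531]
contact_force: [1.5, -0.5, -0.5]
grip_width: 0.0935
1.5667 [ 0.91 -0.23 -0.47  2.21 -0.65  0.68 -0.7 ]
shift [-0.0021 -0.0055 -0.0005] rotvec [ 0.11  0.16 -0.22] |w| 0.3 rows>= 0.15
shift [ 0.0556 -0.0006 -0.0833] rotvec [ 0.11  0.16 -0.22] |w| 0.3 rows>= 2.5
```

View pics/w1.png

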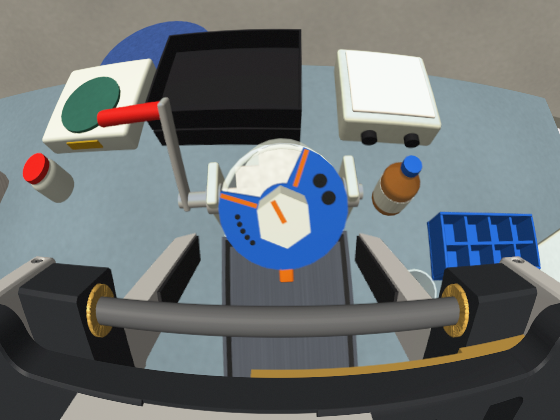

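The wrist view shows the cap squarely below the fingers: hub end at about (284,219), pointer at (286,275), and the orange line to the upper left. I'll check the model against it.

```bash
cat >> h.py <<'E'
def fproj(X,c):
    v=c["R"]@X+c["t"]; K=c["intrinsics"]; r=np.hypot(v[0],v[1]); a=np.arctan2(r,v[2])
    return np.array([K[0,2]+K[0,0]*a*v[0]/r,K[1,2]+K[1,1]*a*v[1]/r])
def overlay(src,dst,c,th,tip=0,box=(180,100,400,300),k=3):
    import cv2
    o,R,h,_=fr(); C=capframe(th,tip); x0,y0,x1,y1=box
    im=cv2.imread(src); m=cv2.resize(im[y0:y1,x0:x1],None,fx=k,fy=k,interpolation=cv2.INTER_CUBIC)
    P=lambda v:tuple(int(t) for t in ((fproj(o+R@v,c)-[x0,y0]+.5)*k))
    q=lambda r,a,z:C@np.array([r*np.cos(a),r*np.sin(a),z])
    z=h+.036
    for j in range(6): cv2.line(m,P(q(.023,np.pi/6+j*np.pi/3,z)),P(q(.023,np.pi/6+(j+1)*np.pi/3,z)),(0,255,0),1)
    for j in range(60): cv2.circle(m,P(q(.0585,j*np.pi/30,h)),1,(0,255,255),-1)
    cv2.line(m,P(q(.023,0,h)),P(q(.0585,0,h)),(255,0,255),1)
    p=np.load("p.npy")
    for sg in(1,-1): cv2.line(m,P(q(.0585,sg*p[6],h)),P(q(p[5],sg*p[7],h)),(255,0,255),1)
    cv2.imwrite(dst,m)
E
python3 - <<'E'
from h import *
overlay("pics/w1.png","pics/w1o.png",calibration("wrist"),fr()[3])
E
```

```text
(no output)
```

View pics/w1o.png

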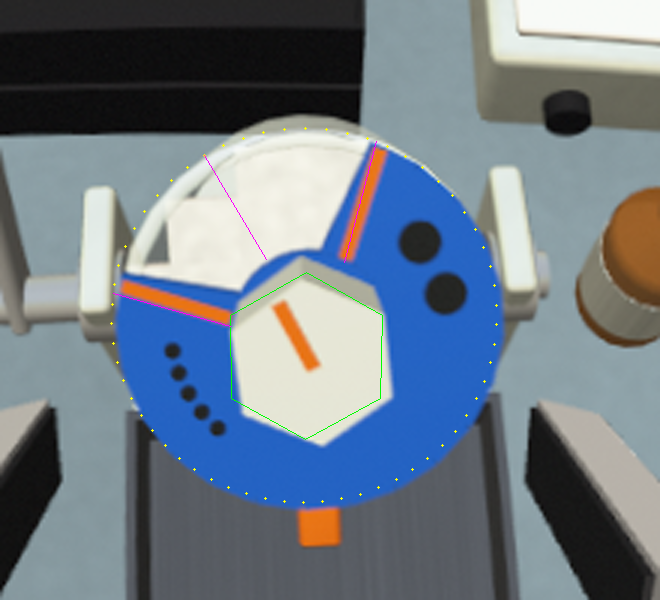

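Run:
```python
from h import *
import cv2
im=cv2.imread("pics/w1.png"); cv2.imwrite("pics/w1z.png",cv2.resize(im[175:260,240:325],None,fx=7,fy=7,interpolation=cv2.INTER_CUBIC))
overlay("pics/w1.png","pics/w1zo.png",calibration("wrist"),fr()[3],box=(240,175,325,260),k=7)
```

```text
(no output)
```

View pics/w1z.png

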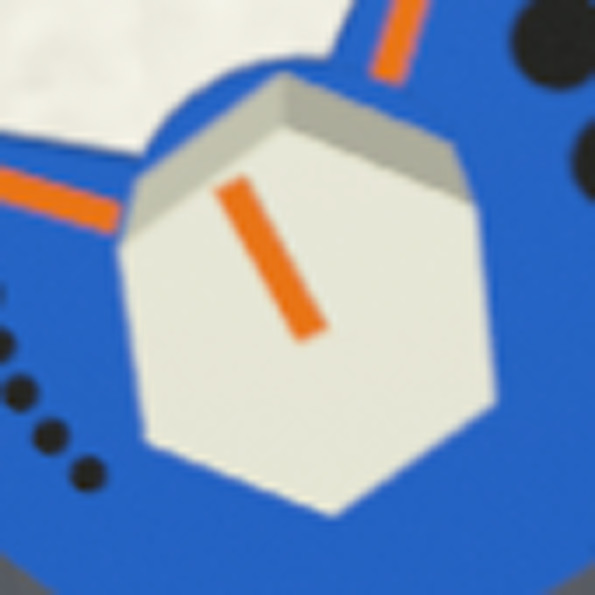

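View pics/w1zo.png

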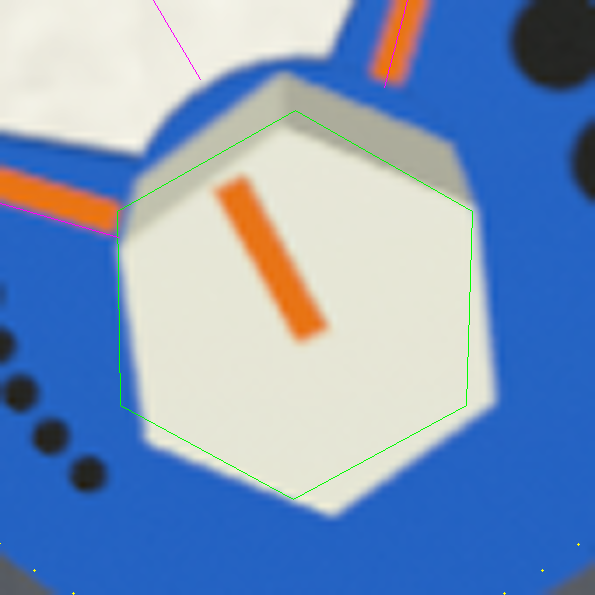

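```bash
cat > fit2.py <<'E'
from h import *
c=calibration("wrist")
p0=np.load("p.npy")
Z=lambda x,y:np.array([x/7+239.5,y/7+174.5]); W=lambda x,y:np.array([x/3+179.5,y/3+99.5])
V=[(283,125),(475,207),(497,405),(333,517),(147,440),(118,247)]
def obs(q):
    px,py,h,th,hx,r1,b1,r2,b2,l1,l2=q
    o,R=stand(px,py,p0[2]); C=capframe(th)
    f=lambda r,a,z:o+R@C@np.array([r*np.cos(a),r*np.sin(a),z])
    O=[]
    # hex vertices clockwise starting at top-most
    for k,v in enumerate(V): O.append((f(.0231,hx-np.pi/6-k*np.pi/3,h+.036),Z(*v)))
    O+=[(f(l1,0,h+.036),Z(232,185)),(f(l2,0,h+.036),Z(313,332))]
    O+=[(f(r1,b1,h),W(122,288)),(f(r1,-b1,h),W(380,150)),(f(r2,b2,h),W(230,320)),(f(r2,-b2,h),W(347,260))]
    for a,u in ((0,(116,318)),(0,(503,310))): pass
    return O
res=lambda q:np.concatenate([fproj(X,c)-u for X,u in obs(q)]+[[(q[2]-.0646)/.002]])
s=least_squares(res,[p0[0],p0[1],p0[3],p0[4],.13,.0575,.88,.024,1.08,.02,0])
print(s.x.round(4)); print(res(s.x).round(1))
np.save("q.npy",s.x)
E
python3 fit2.py
```

```text
[ 5.691e-01 -1.199e-01  6.510e-02  5.933e-01  1.511e-01  5.760e-02
  8.493e-01  2.410e-02  9.524e-01  1.850e-02 -8.000e-04]
[ 0.3  0.3  0.   0.  -0.4 -0.4 -0.2 -0.2  0.   0.2  0.3  0.2 -0.1  0.1
 -0.1  0.   0.2 -0.1  0.1 -0.1  0.1  0.2 -0.1 -0.2  0.2]
```

Run:
```python
from h import *
p=np.load("p.npy"); q=np.load("q.npy"); p[0],p[1],p[3],p[4]=q[:4]; p[5],p[6],p[7]=q[7],q[6],q[8]
np.save("p.npy",p); c=calibration("wrist"); o,R,h,th=fr(); C=capframe(3.3)
for z in (h,h-.006,h-.012):
  for r in (.062,.068,.072): print(z.round(3),r,((fproj(o+R@(C@np.array([r,0,z])),c)-[179.5,99.5])*3).round(1))
print("cap centre",((fproj(o+R@(C@np.array([0,0,h])),c)-[179.5,99.5])*3).round(1))
d=th-3.3+q[4]; print("hub x d deg",np.degrees(d))
for k in range(6): print(np.degrees(d)+60*k-180, end=' ')
dd=d+np.pi/3
diff(*captool(dd,.05)); diff(*captool(dd,.005))
```

```text
0.065 0.062 [320.1 518.1]
0.065 0.068 [321.  534.8]
0.065 0.072 [321.6 545.8]
0.059 0.062 [319.6 510.2]
0.059 0.068 [320.5 526.6]
0.059 0.072 [321.1 537.5]
0.053 0.062 [319.2 502.5]
0.053 0.068 [320.  518.7]
0.053 0.072 [320.6 529.4]
cap centre [310.1 330.4]
hub x d deg -146.42529213236398
-326.425292132364 -266.425292132364 -206.42529213236398 -146.42529213236398 -86.42529213236398 -26.42529213236398 shift [ 0.0288 -0.002  -0.046 ] rotvec [  99.1     8.36 -141.87] |w| 173.3 rows>= 24.75
shift [ 0.0545  0.0002 -0.0829] rotvec [  99.1     8.36 -141.87] |w| 173.3 rows>= 24.75
```

Run:
```python
from h import *
print(observe()["t"]); o,R,h,th=fr(); q=np.load("q.npy")
dd=th-3.3+q[4]+np.radians(240)
diff(*captool(dd,.05)); diff(*captool(dd,.005)); print((R@capframe(3.3))[:,2].round(4))
```

```text
1.6167
shift [ 0.0288 -0.002  -0.046 ] rotvec [-3.85 -0.27  5.53] |w| 6.7 rows>= 1.36
shift [ 0.0545  0.0002 -0.0829] rotvec [-3.85 -0.27  5.53] |w| 6.7 rows>= 2.48
[-0.5715 -0.0484  0.8192]
```

```bash
python3 -m pendant '[0,0.0096,-0.0006,-0.0153,-1.28,-0.09,1.84,0,0.0096,-0.0007,-0.0153,-1.28,-0.09,1.84,0,0.0096,-0.0007,-0.0153,-1.28,-0.09,1.84,0,0.0086,0.0007,-0.0123,0,0,0,0,0.0086,0.0007,-0.0123,0,0,0,0,0.0086,0.0008,-0.0123,0,0,0,0,0,0,0,0,0,0]'
python3 - <<'E'
from h import *
o,R,h,th=fr(); q=np.load("q.npy")
dd=th-3.3+q[4]+np.radians(240)
diff(*captool(dd,.005)); print(observe()["qpos"].round(2))
import cv2; cv2.imwrite("pics/w2.png",capture("wrist")[:,:,::-1])
E
```

```text
t: 2.2
ee_pos: [0.5287, -0.1261, 0.2254]
tool_rot: [-2.534, -0.033, -1.439]
contact_force: [-0.2, -0.8, -0.7]
grip_width: 0.0938
shift [0.0004 0.0027 0.002 ] rotvec [-0.16 -0.14  0.23] |w| 0.3 rows>= 0.08
[ 0.85  0.01 -0.54  2.23 -0.6   0.4  -0.61]
```

View pics/w2.png

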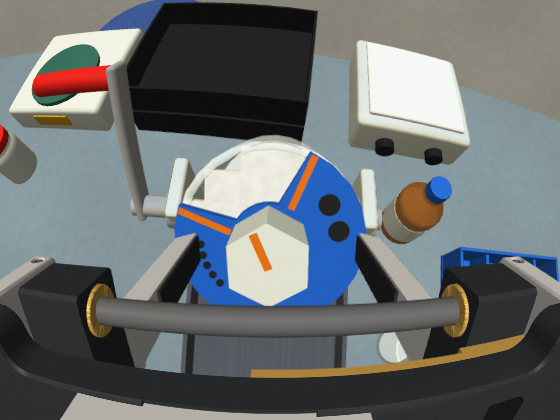

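```bash
python3 -m pendant '[0.3,0.0004,0.0027,0.002,0,0,0,0.7,0,0,0,0,0,0,0.7,0,0,0,0,0,0,0.7,0,0,0,0,0,0,0.7,0,0,0,0,0,0]' 25
python3 - <<'E'
from h import *
o,R,h,th=fr(); q=np.load("q.npy")
dd=th-3.3+q[4]+np.radians(240)
diff(*captool(dd,.005)); print(observe()["qpos"].round(2),observe()["torque"])
E
```

```text
t: 2.67
ee_pos: [0.5291, -0.1235, 0.2301]
tool_rot: [-2.531, -0.036, -1.44]
contact_force: [0.4, 0.6, -0.4]
grip_width: 0.0643
shift [-0.0001  0.0001 -0.0027] rotvec [-0.01  0.04  0.24] |w| 0.2 rows>= 0.07
[ 0.85  0.   -0.54  2.23 -0.59  0.4  -0.63] [-0.05537459  0.54097358 -0.04895461]
```

```bash
python3 -m pendant '[1,0,0,-0.001,0,0,0,1,0,0,0,0,0,0,1,0,0,0,0,0,0,1,0,0,0,0,0,0,1,0,0,0,0,0,0]' 25
python3 - <<'E'
from h import *
o,R,h,th=fr(); q=np.load("q.npy")
dd=th-3.3+q[4]+np.radians(240)
diff(*captool(dd,.005)); print(observe()["qpos"].round(2),observe()["torque"])
E
```

```text
t: 3.08
ee_pos: [0.5289, -0.1212, 0.2284]
tool_rot: [-2.533, -0.033, -1.436]
contact_force: [-9.0, 11.9, 9.2]
grip_width: 0.0399
shift [ 0.0002 -0.0021 -0.001 ] rotvec [-0.14 -0.08  0.04] |w| 0.2 rows>= 0.06
[ 0.85  0.   -0.54  2.23 -0.6   0.4  -0.62] [2.38987571 0.90375785 1.79771537]
```

```bash
python3 -m pendant '[1,-0.0015,0.0023,0.0015,0,0,0,1,0,0,0,-2,-0.17,2.87,1,0,0,0,-4,-0.34,5.73,1,0,0,0,-4,-0.34,5.73,1,0,0,0,-4,-0.34,5.73,1,0,0,0,-4,-0.34,5.73]' 25
python3 - <<'E'
from h import *
s=observe(); print(s["qpos"].round(2),s["torque"],s["contact_force"])
E
```

```text
t: 3.58
ee_pos: [0.5278, -0.1214, 0.2298]
tool_rot: [-2.621, -0.338, -0.964]
contact_force: [12.7, -6.1, -13.3]
grip_width: 0.0398
[ 0.85 -0.   -0.54  2.23 -0.6   0.4  -0.07] [-0.9534031  -0.00420128 -0.91146997] [ 12.7418441   -6.11105644 -13.32322855]
```

```bash
python3 -m pendant '[1,0.0007,-0.0005,-0.0007,-4,-0.34,5.73,1,0,0,0,-4,-0.34,5.73,1,0,0,0,-4,-0.34,5.73,1,0,0,0,-4,-0.34,5.73,1,0,0,0,-4,-0.34,5.73,1,0,0,0,-4,-0.34,5.73,1,0,0,0,-4,-0.34,5.73,1,0,0,0,-4,-0.34,5.73,1,0,0,0,-4,-0.34,5.73]' 25
python3 - <<'E'
from h import *
s=observe(); print(s["qpos"].round(2),s["torque"],s["contact_force"])
E
```

```text
t: 4.33
ee_pos: [0.5286, -0.1217, 0.2299]
tool_rot: [3.042, -0.606, 0.258]
contact_force: [-4.7, 0.7, 7.5]
grip_width: 0.0395
[ 0.84 -0.   -0.53  2.23 -0.61  0.4   1.04] [-0.0244084   0.5292378  -0.14439684] [-4.69939586  0.66449956  7.45192868]
```

```bash
python3 -m pendant '[1,0,0,0,-4,-0.34,5.73,1,0,0,0,-4,-0.34,5.73,1,0,0,0,-4,-0.34,5.73,1,0,0,0,-4,-0.34,5.73,1,0,0,0,-4,-0.34,5.73,1,0,0,0,-4,-0.34,5.73,1,0,0,0,-4,-0.34,5.73,1,0,0,0,-4,-0.34,5.73,1,0,0,0,0,0,0]' 25
python3 - <<'E'
from h import *
s=observe(); print(s["qpos"].round(2),s["torque"],s["contact_force"])
q=np.load("q.npy"); diff(*captool(q[4]+np.radians(240),.005))
import cv2; cv2.imwrite("pics/w3.png",capture("wrist")[:,:,::-1])
cv2.imwrite("pics/t3.png",cv2.resize(capture("top")[140:280,220:440,::-1],None,fx=3,fy=3,interpolation=cv2.INTER_CUBIC))
E
```

```text
t: 5.08
ee_pos: [0.529, -0.1214, 0.2301]
tool_rot: [2.577, -0.253, 1.281]
contact_force: [-2.5, 2.8, 8.6]
grip_width: 0.0401
[ 0.84 -0.   -0.53  2.23 -0.61  0.4   2.02] [ 0.12484882 -0.06363109  0.28489291] [-2.50507845  2.77858838  8.58093204]
shift [ 0.0001 -0.0019 -0.0027] rotvec [-2.56 -0.08  3.49] |w| 4.3 rows>= 0.62
```

View pics/w3.png

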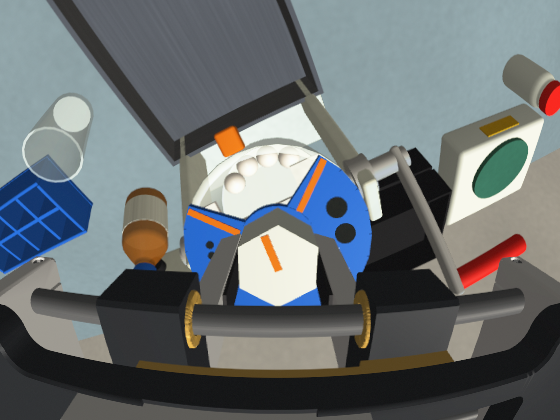

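View pics/t3.png

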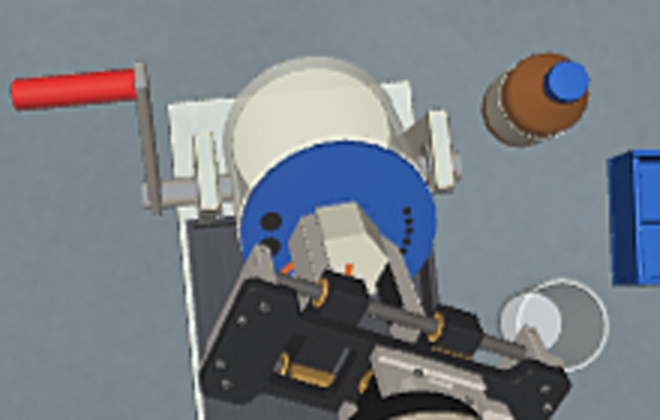

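```bash
python3 -m pendant '[1,0,0,0,-2.46,-0.2,3.5,1,0,0,0,0,0,0,1,0,0,0,0,0,0]' 25
python3 - <<'E'
from h import *
s=observe(); print(s["qpos"].round(2),s["torque"],s["contact_force"])
q=np.load("q.npy"); diff(*captool(q[4]+np.radians(240),.005))
import cv2; c=calibration("wrist"); cv2.imwrite("pics/w4.png",capture("wrist")[:,:,::-1])
overlay("pics/w4.png","pics/w4o.png",c,3.3,box=(150,100,400,310))
E
```

```text
t: 5.43
ee_pos: [0.529, -0.1213, 0.2302]
tool_rot: [2.564, -0.217, 1.339]
contact_force: [-2.3, 3.2, 7.9]
grip_width: 0.04
[ 0.84 -0.   -0.54  2.23 -0.6   0.4   2.08] [ 0.16701425 -0.01841797  0.25908161] [-2.31860809  3.1646513   7.86200001]
shift [ 0.0001 -0.002  -0.0028] rotvec [-0.36  0.09  0.37] |w| 0.5 rows>= 0.09
```

View pics/w4o.png

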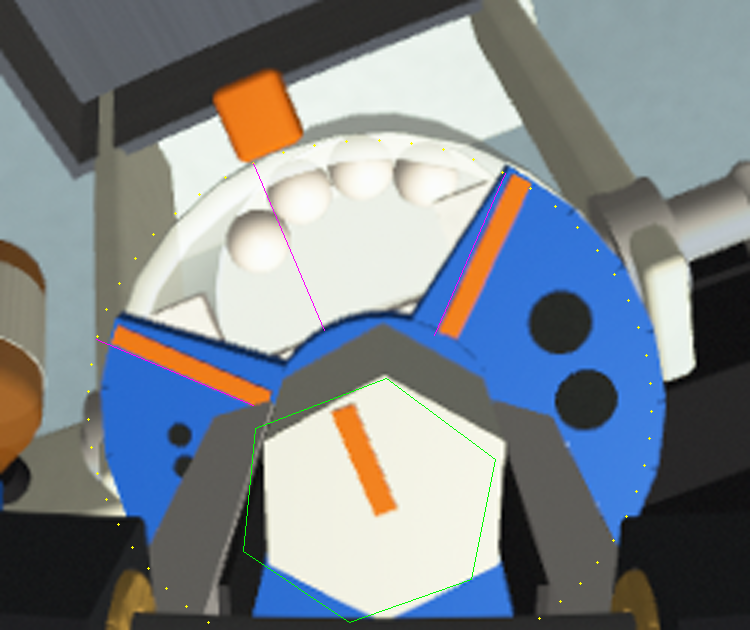

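```bash
cat > fit3.py <<'E'
from h import *
import json
c=calibration("wrist"); q0=np.load("q.npy"); yaw=fr()[1]; p=np.load("p.npy")
W=lambda x,y:np.array([x/3+149.5,y/3+99.5])
def run(points):
    def obs(q):
        px,py,pz,th,rp,rp2,yw=q; o,R=stand(px,py,p[2]+yw); o=o.copy(); o[2]=pz; h=q0[2]; C=capframe(th); P=capframe(3.3)
        f=lambda r,a,z:o+R@C@np.array([r*np.cos(a),r*np.sin(a),z])
        g=lambda r,z:o+R@P@np.array([r,0,z])
        X=[f(q0[9],0,h+.036),f(q0[10],0,h+.036),f(q0[5],q0[6],h),f(q0[5],-q0[6],h),f(q0[7],q0[8],h),f(q0[7],-q0[8],h),g(rp,h-.003),g(rp2,h-.003)]
        return X
    r=lambda q:np.concatenate([fproj(X,c)-W(*u) for X,u in zip(obs(q),points)]+[[(q[2]-.17)/.002,q[6]/.02]])
    s=least_squares(r,[p[0],p[1],.17,3.3,.062,.075,0]); print(s.x.round(4)); print(r(s.x).round(1))
run([(345,408),(385,512),(113,335),(518,180),(268,398),(452,333),(274,149),(249,85)])
E
python3 fit3.py
```

```text
[ 0.5698 -0.1183  0.1701  3.3045  0.0602  0.0736 -0.0272]
[ 0.  -0.3  0.8 -1.4  0.4  0.1  1.1 -0.6 -0.4  1.4 -0.8  0.4 -0.6  0.2
 -0.6  0.3  0.  -1.4]
```

```bash
python3 -m pendant '[0,0,0,0,0,0,0,0,0,0,0,0,0,0,0,0,0,0,0,0,0,0,0,0,0,0,0,0,0,-0.006,-0.0005,0.008,0,0,0,0,-0.014,-0.0012,0.02,0,0,0,0,-0.014,-0.0012,0.02,0,0,0,0,-0.014,-0.0012,0.02,0,0,0,0,0,0,0,0,0,0]'
python3 - <<'E'
from h import *
import cv2; c=calibration("wrist"); cv2.imwrite("pics/w5.png",capture("wrist")[:,:,::-1])
cv2.imwrite("pics/s5.png",capture("scene")[:,:,::-1])
overlay("pics/w5.png","pics/w5o.png",c,3.3,box=(160,80,420,280))
for k in c: print(k,c[k].tolist())
E
```

```text
t: 6.23
ee_pos: [0.4798, -0.1265, 0.3008]
tool_rot: [2.561, -0.215, 1.337]
contact_force: [0.9, 0.4, 0.2]
grip_width: 0.093
intrinsics [[325.19226210127806, 0.0, 277.2158675093957], [0.0, 325.19226210127806, 206.79818753207846], [0.0, 0.0, 1.0]]
R [[0.22728588731151636, 0.9498587937811737, 0.21473098822850772], [0.6219065477368856, -0.3112578594925828, 0.7185755289363018], [0.7493819929188363, -0.029779469113308487, -0.6614679220554267]]
t [-0.05384611033921801, -0.5290304555355275, 0.02567372550007496]
```

View pics/w5o.png

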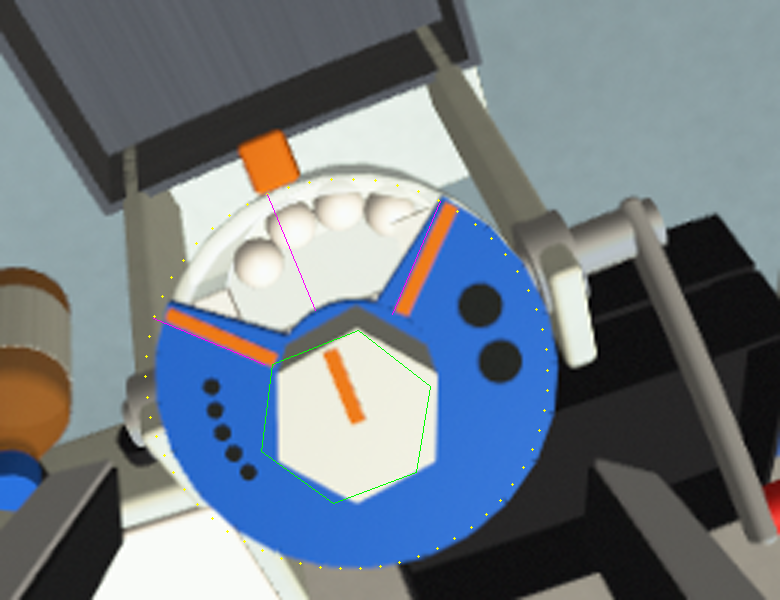

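View pics/s5.png

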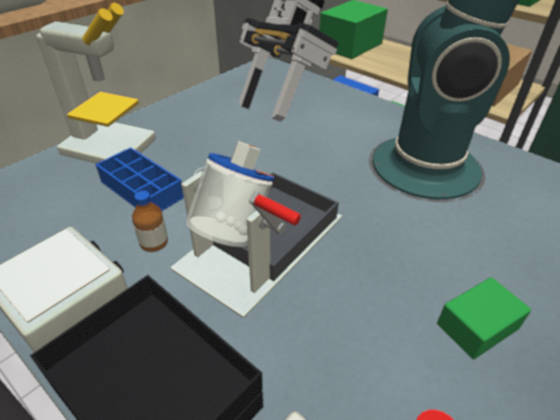

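```bash
sed -e 's#149.5#159.5#;s#+99.5#+79.5#' -e 's#^run.*#run([(331,352),(358,421),(167,315),(451,205),(276,360),(401,313),(276,187),(263,138)])#' fit3.py > fit4.py; python3 fit4.py
```

```text
[ 0.5691 -0.117   0.1683  3.2965  0.06    0.0741 -0.0146]
[-0.1 -0.5  0.3 -0.1 -0.3  0.1  0.4 -0.4 -0.6  0.9  0.8  0.2  0.7 -0.3
 -1.2  0.5 -0.8 -0.7]
```

```bash
cat >> h.py <<'E'
def levertool(tip,dz=0,pv=(.5692,-.1178)):
    _,R,_,_=fr(); a=np.radians(30)-tip
    g=np.array([*pv,.17])+R@np.array([.11*np.sin(a),.148,.11*np.cos(a)])
    x=R[:,0]; z=np.array([0,0,-1.]); return g+[0,0,dz-.019], np.stack([x,np.cross(z,x),z],1)
E
python3 - <<'E'
from h import *
s=observe(); print(s["qpos"].round(2)); print(levertool(0)); diff(*levertool(0,.11)); print(Rn.from_euler('xyz',s["tool_rot"]).as_matrix().round(2))
E
```

```text
[ 0.9  -0.2  -0.46  2.22 -0.65  0.64  2.13]
(array([0.61152441, 0.03431063, 0.24626279]), array([[ 0.99643853,  0.08432233,  0.        ],
       [ 0.08432233, -0.99643853,  0.        ],
       [ 0.        ,  0.        , -1.        ]]))
shift [0.1311 0.1603 0.0583] rotvec [ 18.16  32.48 -65.83] |w| 75.6 rows>= 10.8
[[ 0.23  0.79  0.57]
 [ 0.95 -0.31  0.05]
 [ 0.21  0.53 -0.82]]
```

```bash
python3 -m pendant '[0,0.009,0.011,0.012,1.51,2.71,-5.49,0,0.009,0.011,0.012,1.51,2.71,-5.49,0,0.009,0.011,0.012,1.51,2.71,-5.49,0,0.009,0.011,0.012,1.51,2.71,-5.49,0,0.012,0.0146,0.01,1.51,2.71,-5.49,0,0.012,0.0146,0,1.51,2.71,-5.49,0,0.012,0.0146,0,1.51,2.71,-5.49,0,0.012,0.0146,0,1.51,2.71,-5.49]'
python3 -m pendant '[0,0.012,0.0146,0,1.51,2.71,-5.49,0,0.012,0.0146,0,1.51,2.71,-5.49,0,0.012,0.0146,0,1.51,2.71,-5.49,0,0.012,0.0146,0,1.51,2.71,-5.49,0,0,0,0,0,0,0]'
python3 - <<'E'
from h import *
s=observe(); print(s["qpos"].round(2)); diff(*levertool(0,.11));diff(*levertool(0,0));
import cv2; c=calibration("wrist"); im=capture("wrist")[:,:,::-1].copy(); _,R,_,_=fr()
for y in(.112,.148,.181):
    u=fproj(np.array([.5692,-.1178,.17])+R@np.array([.055,y,.0953]),c); print(u); cv2.circle(im,tuple(int(v) for v in u),2,(0,255,0),-1)
cv2.imwrite("pics/w6.png",im)
E
```

```text
t: 7.0
ee_pos: [0.5397, -0.0502, 0.335]
tool_rot: [2.891, -0.212, 0.732]
contact_force: [0.0, -0.6, -0.5]
grip_width: 0.0938
t: 7.42
ee_pos: [0.5825, 0.0046, 0.3326]
tool_rot: [3.07, -0.117, 0.368]
contact_force: [0.5, 1.0, 0.5]
grip_width: 0.0939
[ 0.77  0.3  -1.04  1.64  0.33  1.23  0.03]
shift [0.029  0.0297 0.0236] rotvec [  2.51   7.48 -15.99] |w| 17.8 rows>= 2.55
shift [ 0.029   0.0297 -0.0864] rotvec [  2.51   7.48 -15.99] |w| 17.8 rows>= 2.55
[300.5711734  231.12987002]
[314.18761616 189.500875  ]
[326.99532257 149.24341042]
```

View pics/w6.png

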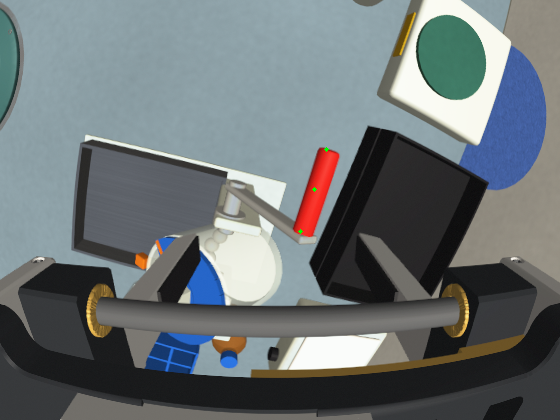

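```bash
python3 -m pendant '[0,0.008,0.0075,0.006,0.63,1.87,-4,0,0.008,0.0075,0.006,0.63,1.87,-4,0,0.008,0.0075,0.006,0.63,1.87,-4,0,0.008,0.0075,0.006,0.63,1.87,-4,0,0,0,0,0,0,0,0,0,0,0,0,0,0]'
python3 - <<'E'
from h import *
s=observe(); print(s["qpos"].round(2)); diff(*levertool(0,0));
import cv2; c=calibration("wrist"); im=capture("wrist")[:,:,::-1].copy(); _,R,_,_=fr()
for y in(.112,.148,.181):
    u=fproj(np.array([.5692,-.1178,.17])+R@np.array([.055,y,.0953]),c); print(u); cv2.circle(im,tuple(int(v) for v in u),2,(0,255,0),-1)
cv2.imwrite("pics/w7.png",im)
E
```

```text
t: 7.97
ee_pos: [0.6126, 0.0311, 0.3582]
tool_rot: [3.135, -0.003, 0.092]
contact_force: [-0.7, 0.4, 0.2]
grip_width: 0.0942
[ 0.56  0.44 -0.95  1.41  0.36  1.47 -0.29]
shift [-0.0011  0.0032 -0.112 ] rotvec [ 0.38  0.2  -0.43] |w| 0.6 rows>= 2.8
[274.96924037 244.74501436]
[275.1589044  205.60684239]
[275.36287794 167.47367451]
```

View pics/w7.png

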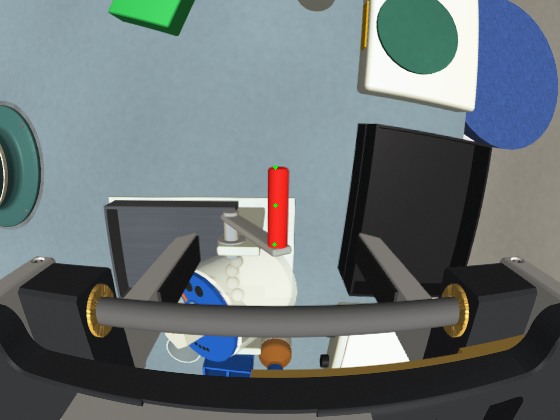

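```bash
python3 -m pendant '[0,0.0012,0.003,-0.02,0,0,-0.4,0,0,0,-0.025,0,0,0,0,0,0,-0.025,0,0,0,0,0,0,-0.025,0,0,0,0.5,0,0,-0.017,0,0,0,0.7,0,0,0,0,0,0,0.7,0,0,0,0,0,0,0.7,0,0,0,0,0,0]' 15
python3 -m pendant '[1,0,0,0,0,0,0,1,0,0,0,0,0,0,1,0,0,0,0,0,0,1,0,0,0,0,0,0,1,0,0,0,0,0,0]' 15
python3 - <<'E'
from h import *
s=observe(); print(s["qpos"].round(2),s["torque"]); diff(*levertool(0,0));
E
```

```text
t: 8.68
ee_pos: [0.6138, 0.0336, 0.2484]
tool_rot: [3.133, -0.004, 0.082]
contact_force: [0.7, -0.1, -0.6]
grip_width: 0.0704
t: 9.1
ee_pos: [0.6137, 0.0338, 0.2473]
tool_rot: [3.133, -0.003, 0.082]
contact_force: [-0.4, 1.1, 0.6]
grip_width: 0.0373
[ 0.54  0.51 -0.91  1.57  0.42  1.27 -0.36] [-0.06255472 -0.10601819 -0.03906501]
shift [-0.0022  0.0005 -0.001 ] rotvec [0.47 0.21 0.14] |w| 0.5 rows>= 0.08
```

```bash
python3 -m pendant '[1,0,0,0,0,0,0,1,0,0,0,0,0,0,1,0,0,0,0,0,0,1,0,0,0,0,0,0]' 15
python3 - <<'E'
from h import *
s=observe(); print(s["qpos"].round(2),s["torque"]); diff(*levertool(0,0));
P=[levertool(t)[0] for t in np.arange(0,1.51,.1)]
for a,b in zip(P,P[1:]): print((b-a).round(4).tolist())
import cv2; cv2.imwrite("pics/w8.png",capture("wrist")[:,:,::-1])
E
```

```text
t: 9.43
ee_pos: [0.6132, 0.0337, 0.247]
tool_rot: [3.133, -0.002, 0.082]
contact_force: [-4.1, -0.1, 2.2]
grip_width: 0.0176
[ 0.54  0.51 -0.91  1.57  0.42  1.27 -0.36] [-0.15801831  0.96571173  0.00750801]
shift [-0.0017  0.0006 -0.0007] rotvec [0.48 0.14 0.13] |w| 0.5 rows>= 0.07
[-0.0098, -0.0008, 0.005]
[-0.0102, -0.0009, 0.004]
[-0.0105, -0.0009, 0.003]
[-0.0108, -0.0009, 0.0019]
[-0.0109, -0.0009, 0.0008]
[-0.011, -0.0009, -0.0003]
[-0.0109, -0.0009, -0.0014]
[-0.0107, -0.0009, -0.0025]
[-0.0104, -0.0009, -0.0035]
[-0.01, -0.0008, -0.0045]
[-0.0095, -0.0008, -0.0055]
[-0.0089, -0.0008, -0.0064]
[-0.0082, -0.0007, -0.0073]
[-0.0074, -0.0006, -0.0081]
[-0.0066, -0.0006, -0.0088]
```

View pics/w8.png

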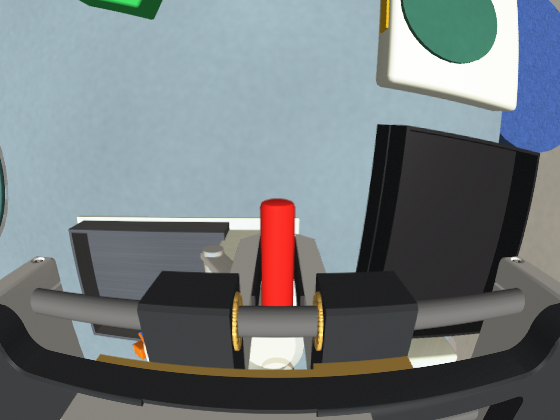

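Handle (red, about (278,230)) is gripped at 17.6 mm. Leading it along the arc, checking halfway.

```bash
python3 -m pendant '[1,-0.0098,-0.0008,0.005,0,0,0,1,-0.0102,-0.0009,0.004,0,0,0,1,-0.0105,-0.0009,0.003,0,0,0,1,-0.0108,-0.0009,0.0019,0,0,0,1,-0.0109,-0.0009,0.0008,0,0,0,1,0,0,0,0,0,0]' 15
python3 - <<'E'
from h import *
s=observe(); print(s["qpos"].round(2),s["torque"]); diff(*levertool(0.5,0));
E
```

```text
t: 9.98
ee_pos: [0.5613, 0.0298, 0.2632]
tool_rot: [3.133, -0.006, 0.082]
contact_force: [-5.8, 2.3, 13.7]
grip_width: 0.0173
[ 0.64  0.39 -0.96  1.69  0.35  1.24 -0.32] [0.60103775 1.1593244  0.03973604]
shift [-0.002   0.0001 -0.0022] rotvec [0.48 0.37 0.13] |w| 0.6 rows>= 0.09
```

```bash
python3 -m pendant '[1,-0.011,-0.0009,0.0012,0,0,0,1,-0.0109,-0.0009,-0.0014,0,0,0,1,-0.0107,-0.0009,-0.0025,0,0,0,1,-0.0104,-0.0009,-0.0035,0,0,0,1,-0.01,-0.0008,-0.0045,0,0,0,1,0,0,0,0,0,0]' 15
python3 - <<'E'
from h import *
s=observe(); print(s["qpos"].round(2),s["torque"]); diff(*levertool(1.0,0));
import cv2; cv2.imwrite("pics/s9.png",capture("scene")[:,:,::-1])
E
```

```text
t: 10.48
ee_pos: [0.5077, 0.0252, 0.2511]
tool_rot: [3.133, -0.003, 0.082]
contact_force: [-5.9, 4.3, -1.0]
grip_width: 0.0175
[ 0.73  0.29 -1.    1.82  0.27  1.17 -0.27] [1.1338949  1.04434727 0.04349915]
shift [-0.0012  0.0003 -0.0024] rotvec [0.5  0.24 0.13] |w| 0.6 rows>= 0.08
```

View pics/s9.png

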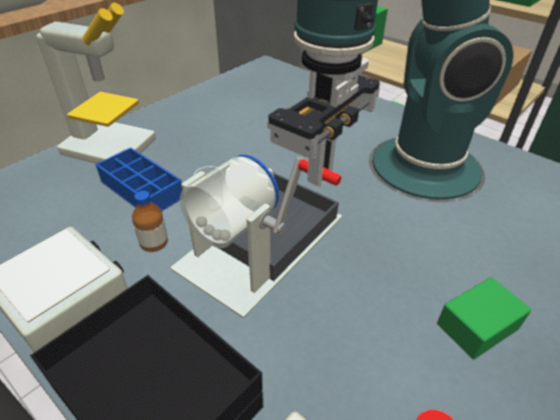

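```bash
python3 -m pendant '[1,-0.0095,-0.0008,-0.0055,0,0,0,1,-0.0089,-0.0008,-0.0064,0,0,0,1,-0.0082,-0.0007,-0.0073,0,0,0,1,-0.0074,-0.0006,-0.0081,0,0,0,1,-0.006,-0.0005,-0.008,0,0,0,1,0,0,0,0,0,0,1,0,0,0,0,0,0,1,0,0,0,0,0,0,1,0,0,0,0,0,0,1,0,0,0,0,0,0]' 15
python3 - <<'E'
from h import *
s=observe(); print(s["qpos"].round(2),s["torque"]); diff(*levertool(1.5,0));
E
python3 -m pendant '[1,0,0,0,0,0,0,1,0,0,0,0,0,0,1,0,0,0,0,0,0,1,0,0,0,0,0,0,1,0,0,0,0,0,0,1,0,0,0,0,0,0,1,0,0,0,0,0,0,1,0,0,0,0,0,0,1,0,0,0,0,0,0,1,0,0,0,0,0,0]'
python3 - <<'E'
from h import *
import cv2; cv2.imwrite("pics/s10.png",cv2.resize(capture("scene")[120:320,160:360,::-1],None,fx=2.9,fy=2.9,interpolation=cv2.INTER_CUBIC));cv2.imwrite("pics/t10.png",capture("top")[:,:,::-1])
E
```

```text
t: 11.37
ee_pos: [0.4688, 0.0218, 0.2155]
tool_rot: [3.134, -0.002, 0.082]
contact_force: [4.2, 2.9, -8.7]
grip_width: 0.0176
[ 0.78  0.24 -1.01  1.95  0.24  1.07 -0.25] [ 0.57604541 -1.06488436  0.02070618]
shift [-0.0029  0.0002 -0.0029] rotvec [0.42 0.18 0.13] |w| 0.5 rows>= 0.1
t: 12.2
ee_pos: [0.4688, 0.0218, 0.2155]
tool_rot: [3.134, -0.003, 0.082]
contact_force: [5.2, 3.0, -10.8]
grip_width: 0.0177
```

View pics/s10.png

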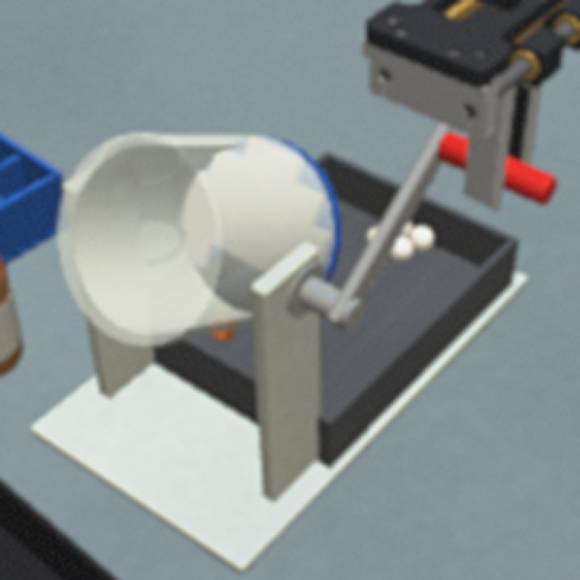

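View pics/t10.png

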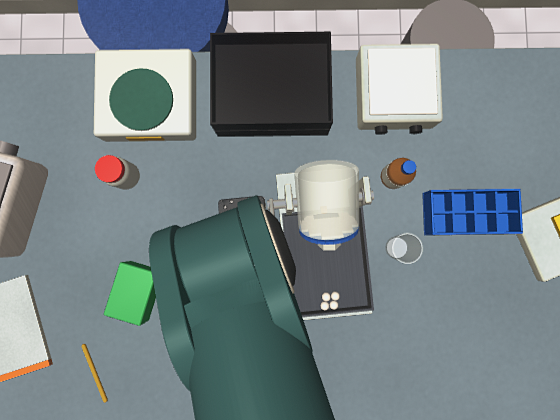

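All four balls lie in the tray at about (330,300) in the top view, and the jar is empty. Swinging the lever back.

```bash
python3 -m pendant '[1,0.006,0.0005,0.008,0,0,0,1,0.0074,0.0006,0.0081,0,0,0,1,0.0082,0.0007,0.0073,0,0,0,1,0.0089,0.0008,0.0064,0,0,0,1,0.0095,0.0008,0.0055,0,0,0,1,0.01,0.0008,0.0045,0,0,0,1,0.0104,0.0009,0.0035,0,0,0,1,0.0107,0.0009,0.0025,0,0,0]' 15
python3 -m pendant '[1,0.0109,0.0009,0.0014,0,0,0,1,0.011,0.0009,0.0003,0,0,0,1,0.0109,0.0009,-0.001,0,0,0,1,0.0108,0.0009,-0.0019,0,0,0,1,0.0105,0.0009,-0.003,0,0,0,1,0,0,0,0,0,0]' 15
python3 - <<'E'
from h import *
s=observe(); print(s["torque"]); diff(*levertool(0.2,0));diff(*levertool(0,0))
E
```

```text
t: 12.97
ee_pos: [0.5396, 0.0273, 0.2625]
tool_rot: [3.132, -0.0, 0.081]
contact_force: [-8.4, -1.9, 5.7]
grip_width: 0.018
t: 13.47
ee_pos: [0.5954, 0.0318, 0.2574]
tool_rot: [3.134, -0.002, 0.081]
contact_force: [5.8, -3.1, -0.8]
grip_width: 0.0174
[-0.6251297  -1.34936568 -0.05401545]
shift [-0.0038  0.0008 -0.0021] rotvec [0.45 0.17 0.2 ] |w| 0.5 rows>= 0.11
shift [ 0.0162  0.0025 -0.0111] rotvec [0.45 0.17 0.2 ] |w| 0.5 rows>= 0.49
```

```bash
python3 -m pendant '[1,0.0098,0.0009,-0.0048,0,0,0,1,0.008,0.0008,-0.0052,0,0,0,1,0.003,0.0003,-0.0018,0,0,0,1,0,0,0,0,0,0,1,0,0,0,0,0,0]' 15
python3 - <<'E'
from h import *
s=observe(); print(s["torque"],s["contact_force"])
E
```

```text
t: 13.88
ee_pos: [0.6133, 0.0338, 0.2454]
tool_rot: [3.132, 0.001, 0.082]
contact_force: [-11.9, -1.4, 2.0]
grip_width: 0.0174
[-0.33191237  2.58210133 -0.01585235] [-11.86584851  -1.36177537   2.00194049]
```

```bash
python3 -m pendant '[1,0.003,0.0003,-0.0015,0,0,0,1,0,0,0,0,0,0,1,0,0,0,0,0,0]' 15; python3 -m pendant '[1,-0.002,-0.0002,0.001,0,0,0,0.5,-0.002,0,0.001,0,0,0,0,0,0,0,0,0,0,0,0,0,0,0,0,0,0,0,0,0,0,0,0,0,0,0,0,0,0,0,0,0,0.004,0,0,0]'
python3 - <<'E'
from h import *
s=observe(); print(s["torque"],s["contact_force"])
E
```

```text
t: 14.13
ee_pos: [0.6145, 0.0341, 0.2441]
tool_rot: [3.132, 0.005, 0.082]
contact_force: [-29.9, -1.9, 14.9]
grip_width: 0.0194
[-0.80815235  6.89766283 -0.06842173] [-29.85462697  -1.91819366  14.86015793]schema error: expected a multiple of 7 numbers
```

```bash
python3 -m pendant '[1,-0.004,-0.0003,0.002,0,0,0,0.5,0,0,0,0,0,0,0,0,0,0,0,0,0,0,0,0,0,0,0,0,0,0,0,0,0,0,0,0,0,0,0,0,0,0,0,0,0,0,0,0,0,0,0,0,0.003,0,0,0,0,0,0,0.01,0,0,0]'
python3 -m pendant '[0,0,0,0.03,0,0,0,0,0,0,0.03,0,0,0,0,0,0,0.03,0,0,0,0,-0.02,0.01,0.03,0,0,0,0,-0.02,0.02,0.02,0,0,0,0,-0.02,0.02,0,0,0,0,0,-0.02,0.02,0,0,0,0,0,-0.02,0.02,0,0,0,0,0,0,0,0,0,0,0]'
python3 - <<'E'
from h import *
import cv2; cv2.imwrite("pics/s11.png",cv2.resize(capture("scene")[120:320,120:360,::-1],None,fx=2.9,fy=2.9,interpolation=cv2.INTER_CUBIC));cv2.imwrite("pics/t11.png",cv2.resize(capture("top")[130:330,210:440,::-1],None,fx=2.9,fy=2.9,interpolation=cv2.INTER_CUBIC)); cv2.imwrite("pics/w11.png",capture("wrist")[:,:,::-1])
E
```

```text
t: 14.88
ee_pos: [0.6129, 0.0338, 0.2584]
tool_rot: [3.133, -0.001, 0.082]
contact_force: [0.5, -1.1, 0.2]
grip_width: 0.0676
t: 15.63
ee_pos: [0.5102, 0.1287, 0.4009]
tool_rot: [3.132, -0.005, 0.088]
contact_force: [0.4, 1.1, 0.2]
grip_width: 0.0941
```

View pics/s11.png

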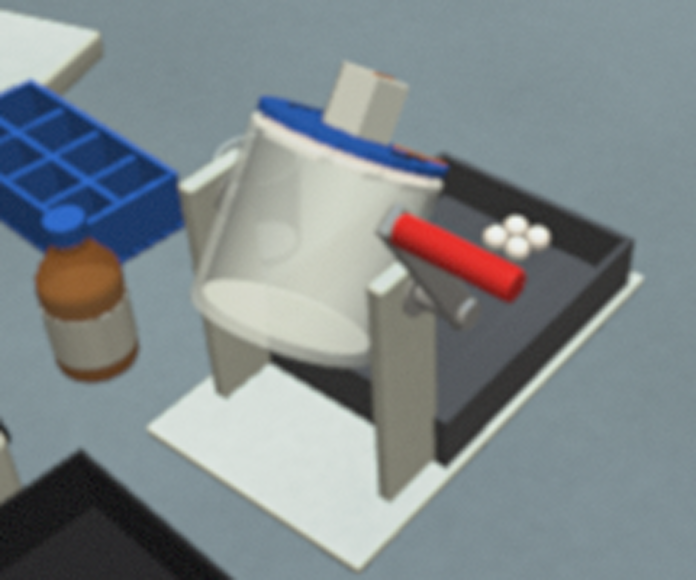

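View pics/t11.png

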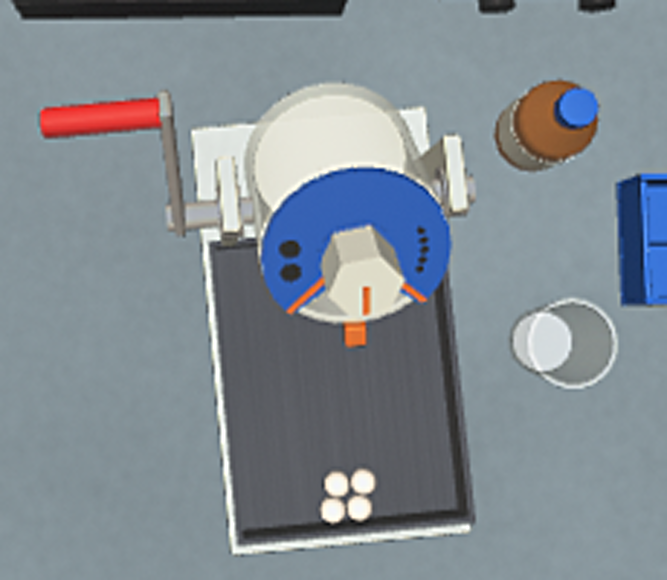

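View pics/w11.png

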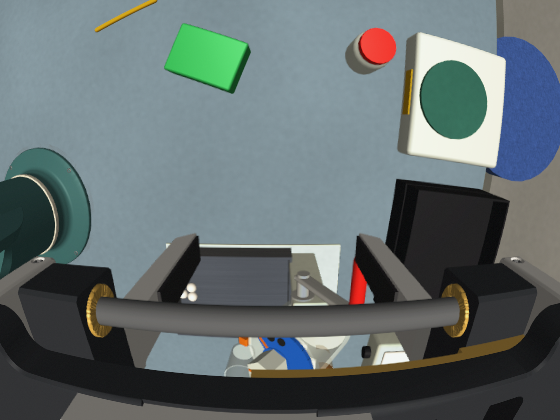

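Run:
```python
from h import *
q=np.load("q.npy"); o,R,h,_=fr()
F=lambda u:(u-[209.5,129.5])*2.9
for th in (3.25,3.3,3.35):
    C=capframe(th); f=lambda r,a,z:F(proj("top",o+R@(C@np.array([r*np.cos(a),r*np.sin(a),z])))).round(0)
    print(th,"line",f(q[9],0,h+.036),f(q[10],0,h+.036),"edges out +",f(q[5],q[6],h),"-",f(q[5],-q[6],h),"in",f(q[7],q[8],h),f(q[7],-q[8],h))
C=capframe(3.3);print("pointer",F(proj("top",o+R@(C@np.array([.068,0,h-.003])))))
import cv2; im=capture("top"); cv2.imwrite("pics/t12.png",cv2.resize(im[195:260,290:380,::-1],None,fx=8.7,fy=8.7,interpolation=cv2.INTER_CUBIC))
```

```text
3.25 line [369. 310.] [370. 283.] edges out + [426. 300.] - [290. 308.] in [391. 270.] [328. 274.]
3.3 line [371. 310.] [370. 283.] edges out + [429. 297.] - [293. 310.] in [392. 269.] [329. 275.]
3.35 line [372. 310.] [370. 283.] edges out + [432. 294.] - [297. 313.] in [393. 267.] [331. 276.]
pointer [361.29160912 339.04850958]
```

View pics/t12.png

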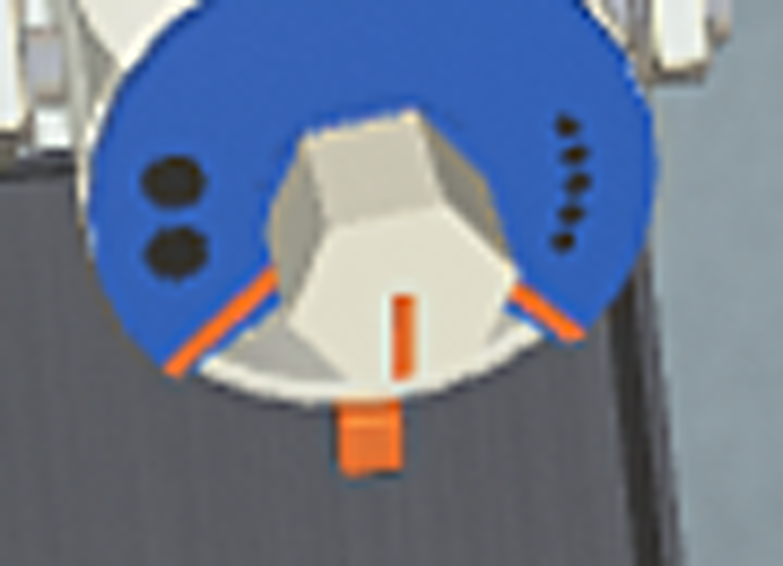

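```bash
python3 -m pendant '[0,0,0,0,0,0,0,0,0,0,0,0,0,0,0,0,0,0,0,0,0]'; python3 -c "
from cell import *
print(observe()['contact_force']); print(hand_in())"
```

```text
t: 16.08
ee_pos: [0.5137, 0.1237, 0.3989]
tool_rot: [3.134, -0.002, 0.081]
contact_force: [0.1, -0.0, 0.6]
grip_width: 0.0938
[ 0.0597269  -0.00859348  0.64045313]
the job is handed in; nothing more can be done
None
```

The job is done and handed in at about 16 s of the 58 s allowed. No verdict was reported.

**What I did**
- I gripped the hexagonal hub and turned the cap about 155° anticlockwise in one swing.
- I then pinched the lever and tipped the jar to about 1.45 rad, waited for the balls, and led it back.
- At home I pressed the lever against the stop to be sure. The force rose to about 33 N with almost no further movement. Then I let go and backed off.

**Last checks**
- **Cap:** it measured about 3.30 rad in the wrist view just after release, and about 3.29 rad in the last top view, against the 3.3 target.
- **Balls:** all four are in the tray and the jar is empty.
- **Lever:** it is back within a pixel of its starting position in the top view.
- **Beaker and bottle:** in the pictures they stand where they were.
- **Robot:** it is clear of everything, with contact force about 0.6 N.

**Disagreement between measurements:** my fitted jar position differed by about 2–3 mm between the cameras and the grasps. I corrected for this by force and by eye. It hardly affects the cap angle.

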